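Turn the parts carousel until the barrel faces front

ROBOT

A 6-joint arm with a two-finger parallel gripper is mounted at the origin on the work surface. World frame = base frame: x ahead of the robot, y to its left, z up, the work surface at z = 0. Lengths are in m, angles in rad, forces in N, time in s.
With the tool pointing down it reaches from about 0.35 to 0.775 m from the base axis. Payload 5.5 kg.
Tool frame: the origin (TCP) lies between the finger pads; the fingertips stand 11 mm ahead of it and the grasp point (between the pads) lies 8 mm behind it (ctrl.tcp_to_tips is the distance from the TCP to the fingertips, in m); z points along the fingers, y is the direction in which the jaws open and shut (so a half turn about z gives the same grasp; the last joint's range is limited). The gripper opens to 85 mm and grips with 20 to 120 N. Pads are 22 mm wide; open, the fingers measure 114 mm over their backs; the gripper's body (76 mm by 85 mm) begins 54 mm behind the grasp point. The pads swing forward as they close: fully open they stand 13 mm farther back than shut.
Start: joints at [1.188, 0.313, 0.046, 1.304, 0, 1.431], TCP at [0.138, 0.558, 0.242] pointing down, gripper open.
Joint ranges: [-2.76, 2.76], [-0.86, 1.69], [-1.03, 1.26], [-2.2, 2.34], [-1.47, 1.5], [-3.14, 3.14]. Speed limits (rad/s): [2.57, 2.57, 3.14, 3.14, 3.14, 3.14].

INTERFACE

Orientations are given as a unit quaternion [w, x, y, z].
In Python, from cell import ctrl gives the robot as it stands.
- The arm moves only by the tool play_rows, never from a script. Its argument "targets" is a list of rows, each a list of 6 numbers: the shift along the tool's x, y, z in m, then the turn, a rotation vector about the tool's x, y, z in rad. A call has 1 to 5 rows; each row shifts and turns the pose as measured when the row begins, along the tool's axes as they then stand; what a row does not reach is not made up. A row lasts 1/10 s, in which the tool goes at most 50 mm and 8.59 degrees, less where a joint would pass 70% of its speed; a pose out of reach is approached as far as the arm can. A call with a gripper value outside its range is refused whole. "claw" is the opening, from 0 (shut) to 1 (fully open), set as the call begins (left out, the last holds). The fingers move at their own pace and stop on an object; the grip force is fixed at half the most. Time passes only in rows, so rows that do not move let the fingers close. It gives the time, the measured TCP pose, the force and the opening at its end, in the units of the state.
- ctrl.sense(): the state, without advancing time (a new reading comes with each control period).
- ctrl.snapshot(name): name is "scene" or "top" or "wrist"; returns the picture (480x640x3 uint8, red, green, blue); there is no depth.
- ctrl.camera_info(name): a dict with "vfov" (degrees; the focal length in pixels is half the picture's height over the tangent of half this angle, whatever the lens; pixels are square), "cx", "cy" (the principal point, pixels), "R" (3x3) and "t" (3): a world point X has camera coordinates R X + t; the wrist camera has in their place "hand_eye" (4x4, takes a point from camera to tool coordinates, whose origin is the TCP and whose axes are the flange's). Camera axes: x right, y down, z forward; pixel columns grow to the right and rows downward; lengths in m; the calibration is good to about 2 mm. The wrist camera is an equidistant fisheye: a pixel r from the principal point sees the ray r / f radians off the axis. A picture is of the moment at which its call begins: read the wrist's pose just before it. camera_info takes no time and is no camera call.
- ctrl.close_job(): hands the job in, once; it reports no verdict.
The state is a dict: "time_s": time; "joint_positions": joint angles; "joint_vel": joint speeds; "joint_efforts": joint torques, N m; "tcp_pos": TCP position; "ee_rot": TCP orientation; "contact_force": force on the tool from outside, world axes, zero at the start; "ft_torque": the same for the moment, N m; "finger_gap": opening from 0.0 (shut) to 1.0 (fully open).
Only numpy, scipy, OpenCV 4.12 (cv2) and the standard library are available. Lean on these libraries where they do the work, as an engineer would, in place of code of your own. Each camera call takes 0.05 s, during which the arm holds its last target.

TASK

Gently push the rim of the rotating parts organiser round until the tall pencil barrel standing in it faces squarely to the front, in line with the knob of the drawer in the organiser's base, then leave it at rest there and draw clear. Push on the turntable's rim only: do not touch the cups or the parts in them, which must stay standing in their cups, and leave the drawer and the other things on the table alone.

Things in the scene. Friction and masses are not known exactly. Their poses are not given: they have to be found in the camera images.
- carousel_base: Fixed wooden base of the rotating organiser, a square box 254 mm wide and deep, 45 mm high. Origin: on the table under the turntable's axis. x, y level, z up; its FRONT is its -x side, which has a full-width drawer with a round steel knob (the knob stands on the line y = 0 and reaches to x = -149 mm, 23 mm above the table).
- turntable: Six-lobed wooden turntable on a bearing over the base. Turns both ways without stops or detents about the upright axis through its origin (on the axis, at the board's underside; z up). Light drag of about 0.06 N m (half a newton at the rim) stops it soon after a push. Board 18 mm thick: underside 57 mm, top 75 mm above the table, 12 mm clear over the base. The barrel's cup is on its own -x axis.
- rim_notch (a point): A finger notch in the turntable's scalloped rim, 120 mm from the axis, at the board's mid-height (66 mm up), 30 degrees from the barrel's cup. Rim: round core of 105 mm radius, six lobes of 36 mm radius centred 98 mm out (to 134 mm), one under each cup; six like notches midway between, open outwards and downwards, 36 mm wide at the core, 50 mm at 120 mm out: closed fingertips fit in and push a lobe's flank.
- cups: Six open aluminium cups and a low centre boss, all fixed on the turntable and turning with it. Cups: 25 mm outside diameter, 15 mm bore, 20 mm tall (tops 95 mm above the table), one on each lobe, 92 mm from the axis; the boss is 48 mm in diameter and 14 mm tall. Origin: on the axis, on the turntable's top face.
- base_drawer (a joint): The drawer in the base's front: 0 when shut, as it starts, grows in metres as it slides out to the front (to 0.14). To be left shut.
- barrel: The pencil barrel, the long part to be brought to the front: an upright maroon-lacquered tube 13 mm in diameter, 68 mm tall with its 10 mm brass-threaded top (the tallest part on the turntable, its top 146 mm above the table). Stands loose in a cup; origin at the centre of its foot, 78 mm above the table; z up along it.
- grip_a: A grip section: upright gunmetal ringed tube, 11 mm diameter, 40 mm tall with its narrow nose. Stands loose in a cup; origin at the centre of its foot, 78 mm above the table; z up along it.
- grip_b: The other grip section, alike: 11 mm diameter, 40 mm tall. Stands loose in a cup; origin at the centre of its foot, 78 mm above the table; z up along it.
- cap: Clear acrylic cap, upright, 13 mm diameter, 34 mm tall. Stands loose in a cup; origin at the centre of its foot, 78 mm above the table; z up along it.
- lead_tube: Lead refill tube with a black cap, upright, 11.6 mm diameter, 40 mm tall. Stands loose in a cup; origin at the centre of its foot, 78 mm above the table; z up along it.
- end_knob: Brass end knob, upright, 12 mm diameter, 26 mm tall. Stands loose in a cup; origin at the centre of its foot, 78 mm above the table; z up along it.
- mint_tin: Bystander, loose on the table: closed tin mint box, 97 x 62 x 22 mm, lying flat. Origin: at its underside.
- pencil: Bystander, loose on the table: finished pencil lying flat, 145 mm long, 10 mm thick. Origin: at its underside.
- lead_case: Bystander, loose on the table: flat lead case, 72 x 22 x 10 mm. Origin: at its underside.
- jar: Bystander, loose on the table: small glass jar, 52 mm diameter, 60 mm tall. Origin: at its underside.
- screwdriver: Bystander, loose on the table: small screwdriver lying flat, 130 mm long. Origin: at its underside.

How it is judged:
By the outcome, as a careful person would: the job done as asked, in the order asked, and still so for the second after the job is handed in, with the robot touching nothing.
It also fails if it takes over 43 s, if anything falls off the work surface, if the arm or the gripper's body presses on something with over 40 N, if the wrist force passes 120 N, or if a joint passes its speed limit or range.

## Working session

There is one attempt and no reset: what is moved stays moved. The work goes in short steps, Python scripts to look and compute and a tool call to move; the robot and the scene stay as the last step left them, time stands still between calls to the robot, and variables do not carry over. Pictures are saved under pics/ and viewed, and the job is handed in when it is done.

Besides the shell and the picture viewer there is one more tool, called after "Emit:" as name([rows], argument=value, ...), one row to a line, values as JSON. play_rows: Moves the arm, as the interface text tells. Its arguments: {"type":"object","properties":{"targets":{"type":"array"},"claw":{"type":"number"}},"required":["targets"]}

```bash
mkdir -p pics; ls
python3 - <<'E'
from cell import ctrl
import cv2
for n in("scene","top"):
    cv2.imwrite(f"pics/{n}0.png",ctrl.snapshot(n)[:,:,::-1]); print(n,ctrl.camera_info(n))
print(ctrl.camera_info("wrist"));print(ctrl.sense(),ctrl.tcp_to_tips)
E
```

```text
pics
scene {'vfov': 42.49355406949812, 'cx': 320.7987890554136, 'cy': 243.3780227142847, 'R': array([[ 0.87727507,  0.47982578,  0.01247724],
       [ 0.36061282, -0.64171436, -0.67687596],
       [-0.31677572,  0.59830586, -0.73599134]]), 't': array([-0.52612351, -0.15123299,  1.33843206])}
top {'vfov': 50.63278238803926, 'cx': 327.1161041714476, 'cy': 232.13721641209182, 'R': array([[ 0.00517875, -0.9999518 , -0.00834088],
       [-0.99425797, -0.00425737, -0.10692504],
       [ 0.10688438,  0.00884672, -0.9942321 ]]), 't': array([0.02920758, 0.57290192, 0.95434528])}
{'vfov': 65.70646984690485, 'cx': 318.9057976324335, 'cy': 238.7963288994218, 'hand_eye': array([[ 7.37400891e-04, -9.64676658e-01, -2.63435765e-01,
         6.77062940e-02],
       [ 9.99999578e-01,  5.67131994e-04,  7.22383250e-04,
        -1.26421296e-04],
       [-5.47463409e-04, -2.63436186e-01,  9.64676669e-01,
        -1.32192438e-01],
       [ 0.00000000e+00,  0.00000000e+00,  0.00000000e+00,
         1.00000000e+00]])}
{'time_s': 0.1, 'joint_positions': array([ 1.18841360e+00,  3.13938577e-01,  4.50911407e-02,  1.30361519e+00,
       -1.30322599e-06,  1.43120710e+00]), 'joint_vel': array([-7.59367342e-05, -1.11567601e-03,  1.71112018e-03, -3.16833433e-05,
        1.33532734e-03, -6.77285422e-04]), 'joint_efforts': array([ 2.07327139e-03, -4.81726205e+01,  2.99242884e+01,  1.27791867e-02,
       -1.60492914e-04, -8.53241829e-06]), 'tcp_pos': array([0.13807498, 0.55771814, 0.24148989]), 'ee_rot': array([-2.14350917e-04,  1.21098757e-01,  9.92640114e-01, -8.05104560e-04]), 'contact_force': array([ 0.27709434,  0.44422964, -0.52141661]), 'ft_torque': array([ 0.0120356 , -0.04403341,  0.01889344]), 'finger_gap': 0.9980735141940541} 0.011
```

View pics/scene0.png

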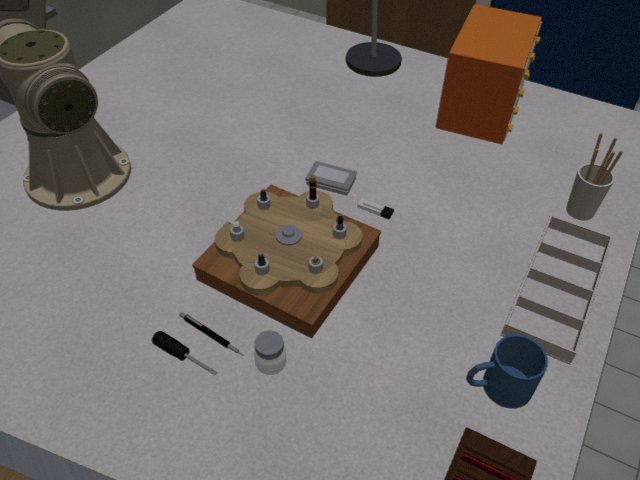

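View pics/top0.png

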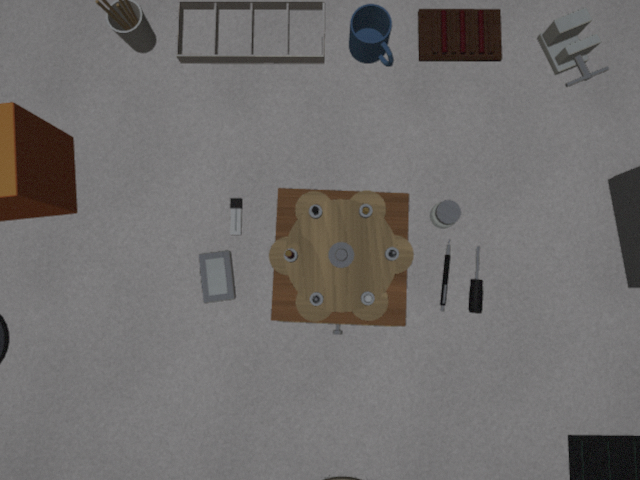

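Top view: the organiser is centred near (341,255) with its knob at the bottom (338,330), which is world -x. The barrel is at the left, about (290,254), so it needs roughly a +90° turn. Next I'll measure this precisely.

```bash
cat > h.py <<'E'
import numpy as np,cv2
from cell import ctrl
def cam(n):
    c=ctrl.camera_info(n); f=240/np.tan(np.radians(c['vfov']/2)); return f,c['cx'],c['cy'],np.array(c['R']),np.array(c['t'])
def back(n,uv,z):
    f,cx,cy,R,t=cam(n); d=R.T@np.array([(uv[0]-cx)/f,(uv[1]-cy)/f,1]); o=-R.T@t
    return o+d*(z-o[2])/d[2]
def proj(n,X):
    f,cx,cy,R,t=cam(n); p=np.atleast_2d(X)@R.T+t; return np.c_[cx+f*p[:,0]/p[:,2],cy+f*p[:,1]/p[:,2]]
def crop(n,img,x0,y0,w,h,s,out):
    cv2.imwrite(out,cv2.resize(img[y0:y0+h,x0:x0+w,::-1],None,fx=s,fy=s,interpolation=cv2.INTER_CUBIC))
E
python3 - <<'E'
from h import *
a=cv2.imread('pics/top0.png')[:,:,::-1]; crop('top',a,255,175,170,170,3.5,'pics/topc.png')
b=cv2.imread('pics/scene0.png')[:,:,::-1]; crop('scene',b,185,165,210,170,3.5,'pics/scenec.png')
for n,uv,z in [('bl',(272,321),.045),('br',(406,326),.045),('tl',(279,188),.045),('tr',(409,192),.045),('knob',(338,333),.023),('boss',(341,254),.089),('barrelcup',(291,255),.095)]: print(n,back('top',uv,z))
for n,uv,z in [('tin',(217,276),.022),('lead',(236,217),.01),('jar',(446,214),.06),('pencil',(446,275),.01)]: print(n,back('top',uv,z))
E
```

```text
bl [0.40276295 0.13454602 0.045     ]
br [ 0.39495461 -0.11695863  0.045     ]
tl [0.65666183 0.12526596 0.045     ]
tr [ 0.64972237 -0.12564428  0.045     ]
knob [0.37931822 0.0101264  0.023     ]
boss [0.52664449 0.00595628 0.089     ]
barrelcup [0.52403057 0.09639393 0.095     ]
tin [0.48699484 0.24571332 0.022     ]
lead [0.60455526 0.21381787 0.01      ]
jar [ 0.60501551 -0.19257042  0.06      ]
pencil [ 0.49143853 -0.20152744  0.01      ]
```

View pics/topc.png

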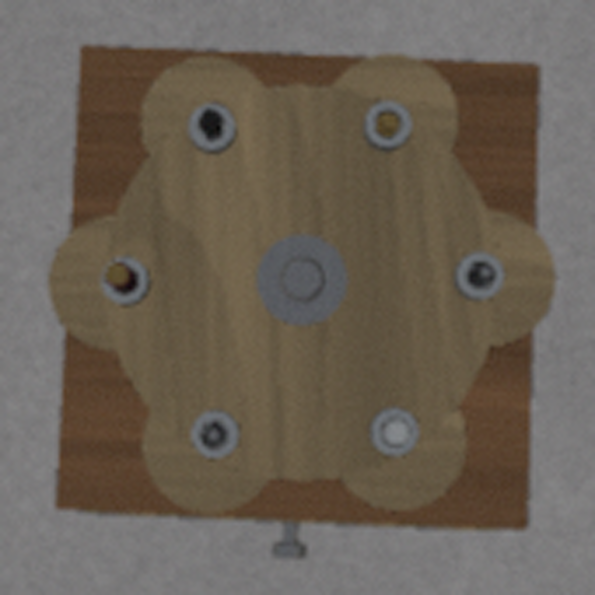

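View pics/scenec.png

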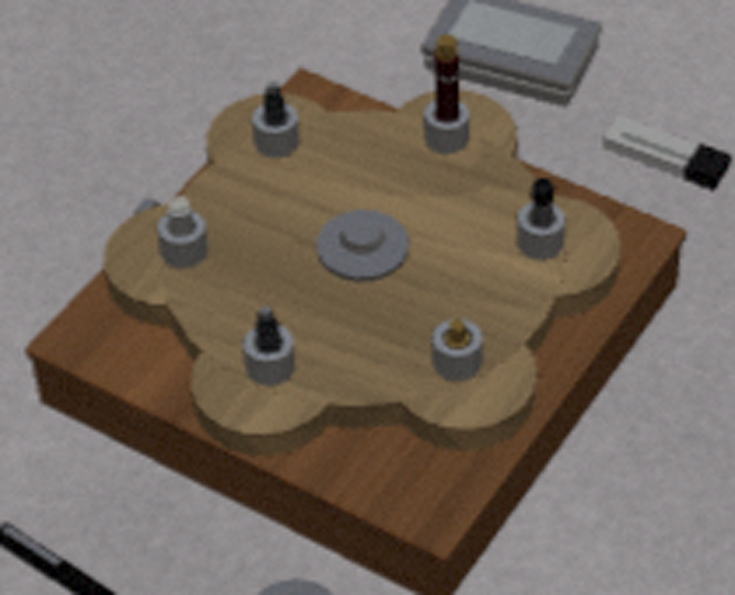

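Run:
```python
from h import *
from scipy.optimize import least_squares
U=lambda p:(255+(p[0]+.5)/3.5-.5,175+(p[1]+.5)/3.5-.5)
c=[(126,281),(214,435),(395,432),(479,275),(387,125),(211,127)]
P=np.array([back('top',U(p),.095)[:2] for p in c])
def model(q): 
    a=q[2]+np.radians(60)*np.arange(6); return np.c_[q[0]+.092*np.cos(a),q[1]+.092*np.sin(a)]
r=least_squares(lambda q:(model(q)-P).ravel(),[.525,.005,1.57]); print(r.x,np.degrees(r.x[2]),np.abs(r.fun).max())
cb=[(81,46),(540,65),(527,528),(56,508)]
B=np.array([back('top',U(p),.045)[:2] for p in cb])
loc=.127*np.array([[1,1],[1,-1],[-1,-1],[-1,1]])
def mb(q):
    co,s=np.cos(q[2]),np.sin(q[2]); return loc@np.array([[co,s],[-s,co]])+q[:2]
r=least_squares(lambda q:(mb(q)-B).ravel(),[.525,.005,0]); print(r.x,np.degrees(r.x[2]),np.abs(r.fun).max())
k=back('top',U((289,553)),.023);print(k)
```

```text
[0.52601728 0.00623604 1.59119333] 91.16866222457713 0.0011755670990719058
[ 0.52632372  0.00594601 -0.03798298] -2.1762643976705247 0.001277634223239732
[0.37998321 0.01163371 0.023     ]
```

Two independent fits agree:
- **Axis:** at about (0.526, 0.006).
- **Barrel:** at 91.2°.
- **Target:** the front is at 177.8°, so the turntable needs +86.6°.

I'll use the notch at -58.8°, which is far from the barrel. The closed fingers go straight down into it, with tool x radial.

Emit:
play_rows([
  [-0.03,-0.0265,0,0,0,0],
  [-0.03,-0.0265,0,0,0,0],
  [-0.03,-0.0265,0,0,0,0],
  [-0.03,-0.0265,0,0,0,0],
  [-0.03,-0.0265,0,0,0,0],
], claw=0)

```text
time_s: 0.6
tcp_pos: [0.2522, 0.3909, 0.2381]
ee_rot: [-0.001, 0.116, 0.993, -0.002]
contact_force: [0.4, -0.2, 0.0]
finger_gap: 0.141
```

Emit:
play_rows([
  [-0.03,-0.0265,0,0,0,0],
  [-0.03,-0.0265,0,0,0,0],
  [-0.03,-0.0265,0,0,0,0],
  [-0.03,-0.0265,0,0,0,0],
  [-0.03,-0.0265,0,0,0,0],
])

```text
time_s: 1.1
tcp_pos: [0.3696, 0.2196, 0.2371]
ee_rot: [-0.002, 0.115, 0.993, -0.003]
contact_force: [0.6, 0.5, -0.3]
finger_gap: 0.001
```

Emit:
play_rows([
  [-0.03,-0.0265,0,0,0,0],
  [-0.03,-0.0265,0,0,0,0],
  [-0.03,-0.0265,0,0,0,0],
  [-0.03,-0.0265,0,0,0,0],
  [-0.03,-0.0265,0,0,0,0],
])

```text
time_s: 1.6
tcp_pos: [0.4874, 0.0481, 0.2362]
ee_rot: [-0.003, 0.116, 0.993, -0.003]
contact_force: [1.2, 0.2, -0.3]
finger_gap: -0.003
```

Emit:
play_rows([
  [0,0,0,0,0,0.13],
  [0,0,0,0,0,0.13],
  [0,0,0,0,0,0.13],
  [0,0,0,0,0,0.13],
  [0,0,0,0,0,0.13],
])

```text
time_s: 2.1
tcp_pos: [0.4897, 0.0416, 0.2331]
ee_rot: [-0.004, 0.443, 0.897, -0.005]
contact_force: [-0.1, -0.2, -0.2]
finger_gap: 0.001
```

```bash
cat >> h.py <<'E'
from scipy.spatial.transform import Rotation as Ro
C=np.array([.526,.006])
def go(phi,r,z,verbose=True):
    s=ctrl.sense(); p=np.array(s['tcp_pos']); q=s['ee_rot']; R=Ro.from_quat([q[1],q[2],q[3],q[0]])
    f=np.radians(phi); T=np.r_[C+r*np.array([np.cos(f),np.sin(f)]),z]
    x=-np.array([np.cos(f),np.sin(f),0]); zz=np.array([0,0,-1.]); M=Ro.from_matrix(np.c_[x,np.cross(zz,x),zz])
    d=R.inv().apply(T-p); w=(R.inv()*M).as_rotvec(); c=p[:2]-C
    print('t',s['time_s'],'r',np.hypot(*c),'phi',np.degrees(np.arctan2(c[1],c[0])),'z',p[2]); print('shift',d.round(4),'rot',w.round(4),'F',np.round(s['contact_force'],2))
E
python3 -c "
from h import *
go(-58.8,.122,.23)"
```

```text
t 2.1 r 0.050836836078773935 phi 135.52081950696473 z 0.23314432398605037
shift [-0.1716 -0.0062  0.0028] rot [-0.0123 -0.0015  0.1093] F [-0.08 -0.17 -0.19]
```

Emit:
play_rows([
  [-0.045,-0.0016,0,-0.004,0,0.036],
  [-0.045,-0.0016,0,-0.004,0,0.036],
  [-0.045,-0.0016,0,-0.004,0,0.036],
  [-0.034,-0.0016,0,0,0,0],
  [0,0,0,0,0,0],
])

```text
time_s: 2.6
tcp_pos: [0.5813, -0.1046, 0.2301]
ee_rot: [-0.003, 0.492, 0.871, 0.0]
contact_force: [0.4, 0.3, -0.9]
finger_gap: 0.001
```

Run:
```python
from h import *
go(-58.8,.122,.12)
cv2.imwrite('pics/w1.png',ctrl.snapshot('wrist')[:,:,::-1])
```

```text
t 2.6 r 0.12367026990575362 phi -63.43746925868075 z 0.23013011937285222
shift [0.0008 0.0103 0.1101] rot [-0.0024 -0.0046 -0.002 ] F [ 0.45  0.3  -0.91]
```

View pics/w1.png

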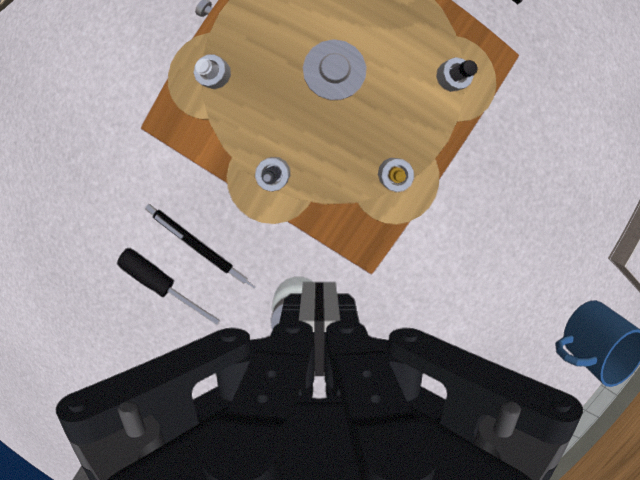

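The wrist view shows the notch at about (335,200), between the gunmetal cup (272,175) and the brass cup (397,175). The shut fingers are slightly left of it, which matches the computed +10 mm shift along tool y.

Emit:
play_rows([
  [0.001,0.01,0,-0.002,-0.004,-0.002],
  [0,0,0.035,0,0,0],
  [0,0,0.035,0,0,0],
  [0,0,0.025,0,0,0],
  [0,0,0,0,0,0],
])

```text
time_s: 3.15
tcp_pos: [0.5881, -0.0897, 0.1336]
ee_rot: [-0.001, 0.488, 0.873, 0.001]
contact_force: [-0.5, 1.3, 0.0]
finger_gap: -0.004
```

Run:
```python
from h import *
go(-58.8,.122,.07)
cv2.imwrite('pics/w2.png',ctrl.snapshot('wrist')[:,:,::-1])
```

```text
t 3.15 r 0.11406098751152932 phi -56.99849669174108 z 0.13362881790486475
shift [-0.0081 -0.0037  0.0636] rot [ 0.0016 -0.0021  0.007 ] F [-0.5   1.34  0.04]
```

View pics/w2.png

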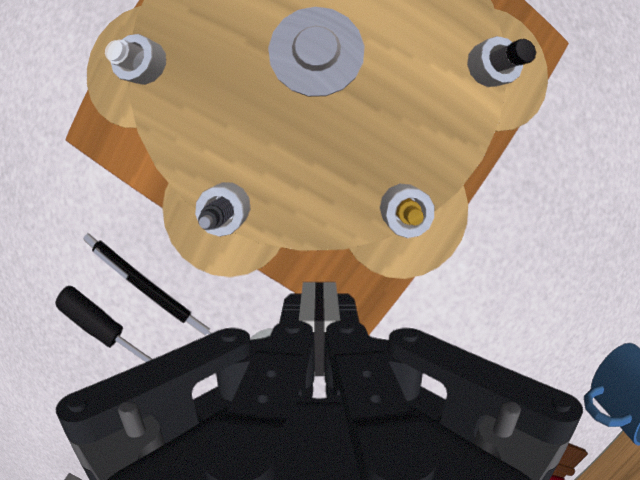

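Emit:
play_rows([
  [-0.008,-0.004,0,0,0,0.007],
  [0,0,0.01,0,0,0],
  [0,0,0.01,0,0,0],
  [0,0,0,0,0,0],
])

```text
time_s: 3.6
tcp_pos: [0.5932, -0.0984, 0.1198]
ee_rot: [0.005, 0.49, 0.872, 0.003]
contact_force: [-0.2, -0.4, -0.8]
finger_gap: -0.002
```

Run:
```python
from h import *
go(-58.8,.124,.07)
```

```text
t 3.6 r 0.1241620491183135 phi -57.23887172269972 z 0.11978018464169876
shift [ 0.0004 -0.0038  0.0497] rot [0.0091 0.0059 0.0021] F [-0.21 -0.43 -0.76]
```

Emit:
play_rows([
  [0,-0.004,0.01,0.009,0.006,0],
  [0,0,0.01,0,0,0],
  [0,0,0.01,0,0,0],
  [0,0,0,0,0,0],
])

```text
time_s: 4.0
tcp_pos: [0.5897, -0.1011, 0.0875]
ee_rot: [-0.0, 0.49, 0.872, -0.0]
contact_force: [0.1, 0.9, 0.3]
finger_gap: 0.001
```

Run:
```python
from h import *
go(-58.8,.122,.07)
cv2.imwrite('pics/w3.png',ctrl.snapshot('wrist')[:,:,::-1])
```

```text
t 4.0 r 0.12465545543427557 phi -59.26242394066708 z 0.08746599926181568
shift [0.0026 0.001  0.0175] rot [-0.0003 -0.0002  0.0014] F [0.13 0.93 0.28]
```

View pics/w3.png

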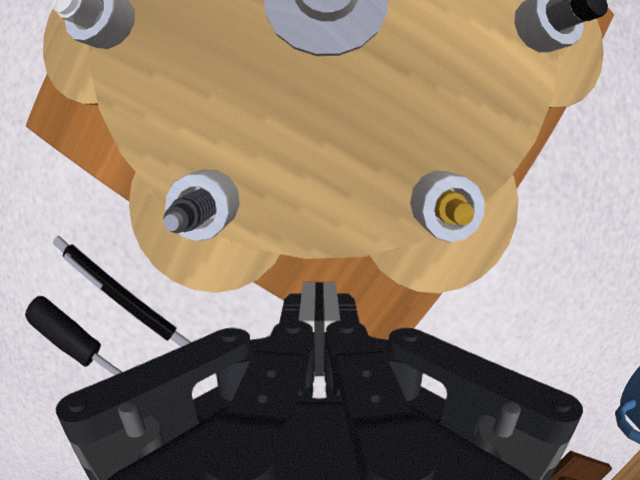

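The fingers (column 320) are centred in the notch gap, which spans roughly columns 278-372 just ahead of them. I'll descend the last 17 mm.

Emit:
play_rows([
  [0,0.001,0.009,0,0,0],
  [0,0,0.008,0,0,0],
  [0,0,0,0,0,0],
])

```text
time_s: 4.35
tcp_pos: [0.5914, -0.1007, 0.0701]
ee_rot: [0.001, 0.49, 0.872, 0.0]
contact_force: [-0.4, 0.7, 0.1]
finger_gap: 0.0
```

Run:
```python
from h import *
go(-58.8,.120,.07)
cv2.imwrite('pics/w4.png',ctrl.snapshot('wrist')[:,:,::-1])
```

```text
t 4.35 r 0.1251906706006059 phi -58.49788512061847 z 0.07006638147227724
shift [ 0.0052 -0.0007  0.0001] rot [0.0008 0.001  0.0014] F [-0.41  0.66  0.1 ]
```

View pics/w4.png

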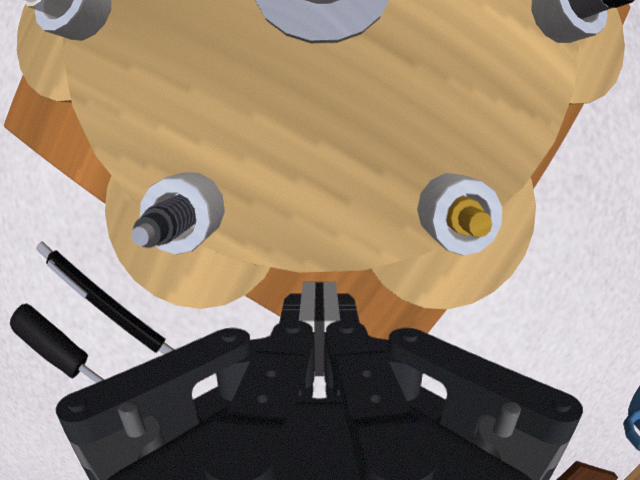

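Emit:
play_rows([
  [0.004,0.003,0,0,0,0],
  [0,0.004,0,0,0,-0.035],
  [0,0.004,0,0,0,-0.035],
  [0,0.004,0,0,0,-0.035],
  [0,0.004,0,0,0,-0.035],
])

```text
time_s: 4.9
tcp_pos: [0.6067, -0.0859, 0.072]
ee_rot: [0.002, 0.423, 0.906, -0.0]
contact_force: [-0.6, -0.5, -0.5]
finger_gap: 0.001
```

Run:
```python
from h import *
go(-50,.120,.07)
cv2.imwrite('pics/w5.png',ctrl.snapshot('wrist')[:,:,::-1])
```

```text
t 4.9 r 0.1223082050012404 phi -48.70557515315101 z 0.07197236217164973
shift [ 0.0023 -0.0028  0.002 ] rot [ 0.0015  0.0034 -0.0015] F [-0.56 -0.53 -0.54]
```

View pics/w5.png

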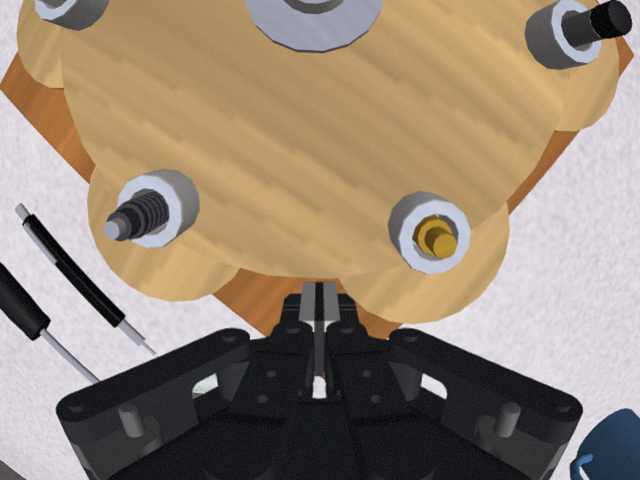

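The right fingertip edge (338,290) has nearly reached the brass cup's lobe flank (about 345). Continuing along the arc.

Emit:
play_rows([
  [0.001,0.005,0.001,0,0,-0.044],
  [0,0.005,0.001,0,0,-0.044],
  [0,0.005,0,0,0,-0.044],
  [0,0.005,0,0,0,-0.044],
  [0,0.005,0,0,0,-0.044],
])

```text
time_s: 5.45
tcp_pos: [0.6262, -0.0668, 0.0719]
ee_rot: [0.004, 0.315, 0.949, -0.001]
contact_force: [-0.6, -0.6, -0.6]
finger_gap: 0.0
```

Run:
```python
from h import *
go(-36,.121,.07)
cv2.imwrite('pics/w6.png',ctrl.snapshot('wrist')[:,:,::-1])
```

```text
t 5.45 r 0.12387460059800115 phi -36.00721762465666 z 0.0719038912364319
shift [ 0.0029 -0.      0.0019] rot [ 0.0008  0.0077 -0.013 ] F [-0.63 -0.56 -0.61]
```

View pics/w6.png

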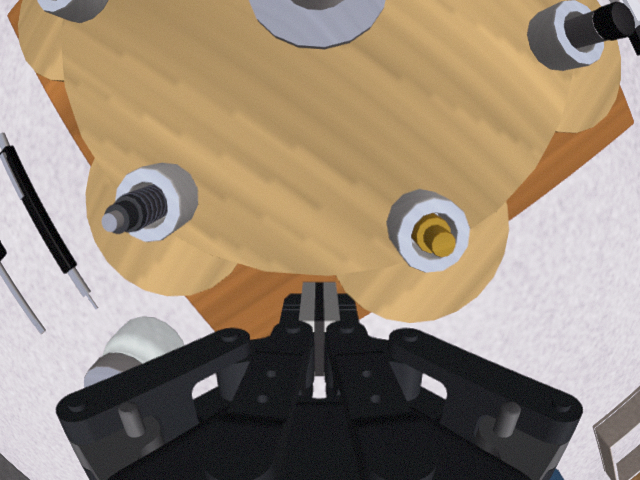

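Emit:
play_rows([
  [0.002,0.005,0.001,0,0.003,-0.05],
  [0.001,0.005,0.001,0,0.003,-0.046],
  [0.0007,0.005,0,0,0,-0.044],
  [0.0007,0.005,0,0,0,-0.044],
  [0.0007,0.005,0,0,0,-0.044],
])

```text
time_s: 6.0
tcp_pos: [0.6389, -0.0432, 0.0723]
ee_rot: [0.005, 0.201, 0.98, -0.001]
contact_force: [-0.1, -0.4, 0.1]
finger_gap: -0.003
```

Emit:
play_rows([
  [0.0007,0.005,0,0,0,-0.044],
  [0.0007,0.005,0,0,0,-0.044],
  [0.0007,0.005,0,0,0,-0.044],
  [0.0007,0.005,0,0,0,-0.044],
  [0.0007,0.005,0,0,0,-0.044],
])

```text
time_s: 6.5
tcp_pos: [0.6461, -0.0187, 0.0737]
ee_rot: [0.007, 0.089, 0.996, -0.003]
contact_force: [1.2, -0.5, -0.5]
finger_gap: 0.0
```

Run:
```python
from h import *
go(-10,.121,.07)
cv2.imwrite('pics/w7.png',ctrl.snapshot('wrist')[:,:,::-1])
```

```text
t 6.5 r 0.1226008952917629 phi -11.60334455487397 z 0.07367209812104011
shift [0.0016 0.0034 0.0036] rot [-0.004   0.0152 -0.0045] F [ 1.19 -0.54 -0.55]
```

View pics/w7.png

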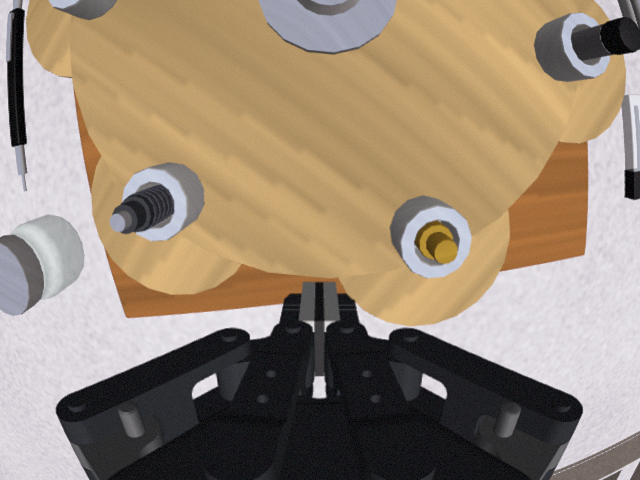

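Emit:
play_rows([
  [0.001,0.005,0.002,-0.002,0.006,-0.044],
  [0.0007,0.005,0.001,-0.002,0.006,-0.044],
  [0.0007,0.005,0.001,0,0.003,-0.044],
  [0.0007,0.005,0.0005,0,0.001,-0.044],
  [0.0007,0.005,0.0005,0,0.001,-0.044],
])

```text
time_s: 7.05
tcp_pos: [0.6479, 0.0065, 0.0713]
ee_rot: [0.002, -0.022, 1.0, -0.001]
contact_force: [1.3, -0.4, 1.0]
finger_gap: -0.001
```

Emit:
play_rows([
  [0.0007,0.005,0.0005,0,0.001,-0.044],
  [0.0007,0.005,0.0005,0,0.001,-0.044],
  [0.0007,0.005,0.0005,0,0.001,-0.044],
  [0.0007,0.005,0.0005,0,0.001,-0.044],
  [0.0007,0.005,0.0005,0,0.001,-0.044],
])

```text
time_s: 7.55
tcp_pos: [0.6454, 0.0306, 0.0716]
ee_rot: [0.004, -0.133, 0.991, -0.003]
contact_force: [1.3, 0.2, -0.7]
finger_gap: -0.002
```

Run:
```python
from h import *
go(14,.121,.07)
cv2.imwrite('pics/w8.png',ctrl.snapshot('wrist')[:,:,::-1])
a=ctrl.snapshot('top');crop('top',a,255,175,170,170,3.5,'pics/top8.png')
```

```text
t 7.55 r 0.12194543535434725 phi 11.63563605570118 z 0.07157391782399207
shift [0.0007 0.0051 0.0015] rot [-0.0066  0.0082  0.023 ] F [ 1.26  0.24 -0.68]
```

View pics/w8.png

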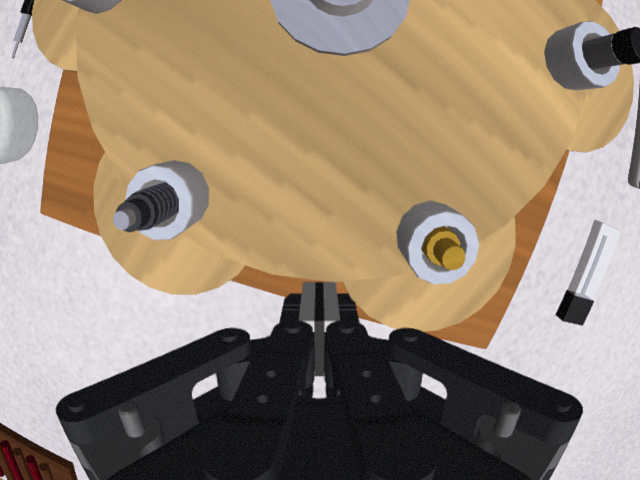

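View pics/top8.png

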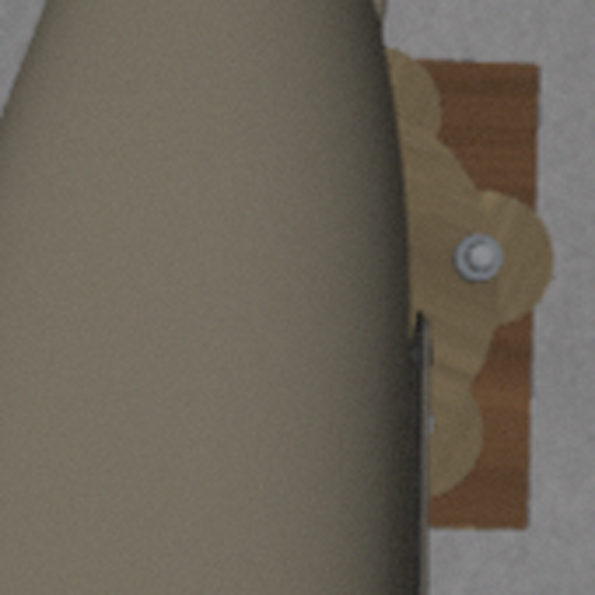

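Run:
```python
from h import *
p=back('top',(255+479.5/3.5-.5,175+257.5/3.5-.5),.095)[:2]-C
a=np.degrees(np.arctan2(p[1],p[0]));print(np.hypot(*p),a,'barrel',a-120+360)
```

```text
0.09183341739564387 -82.86568401203465 barrel 157.13431598796535
```

Barrel now at 157.1° (cup radius checks at 91.8 mm). 20.7° left, so I'll go about 18° and then creep.

Emit:
play_rows([
  [0.0007,0.005,0.001,-0.003,0.004,-0.036],
  [0.0007,0.005,0.001,-0.003,0.004,-0.038],
  [0.0007,0.005,0.0005,0,0.001,-0.038],
  [0.0007,0.005,0.0005,0,0.001,-0.038],
  [0.0007,0.005,0.0005,0,0.001,-0.04],
])

```text
time_s: 8.15
tcp_pos: [0.6353, 0.0531, 0.0692]
ee_rot: [-0.0, -0.229, 0.973, -0.001]
contact_force: [1.4, -0.7, 0.6]
finger_gap: 0.002
```

Emit:
play_rows([
  [0.0007,0.005,0.0005,0,0.001,-0.04],
  [0.0007,0.004,0.0005,0,0.001,-0.035],
  [0,0,0,0,0,0],
])

```text
time_s: 8.45
tcp_pos: [0.6302, 0.0614, 0.0687]
ee_rot: [-0.0, -0.267, 0.964, -0.001]
contact_force: [-0.5, -0.2, 0.2]
finger_gap: -0.002
```

Run:
```python
from h import *
go(32.3,.121,.07)
cv2.imwrite('pics/w9.png',ctrl.snapshot('wrist')[:,:,::-1])
a=ctrl.snapshot('top');crop('top',a,255,175,170,170,3.5,'pics/top9.png')
```

```text
t 8.45 r 0.11802309982460973 phi 27.982159945031544 z 0.06870232054911213
shift [-0.0031  0.009  -0.0013] rot [-0.0014 -0.0012 -0.0229] F [-0.5  -0.2   0.21]
```

View pics/w9.png

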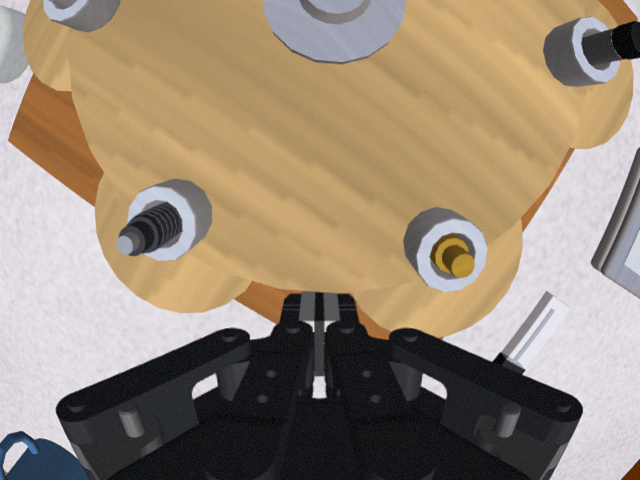

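View pics/top9.png

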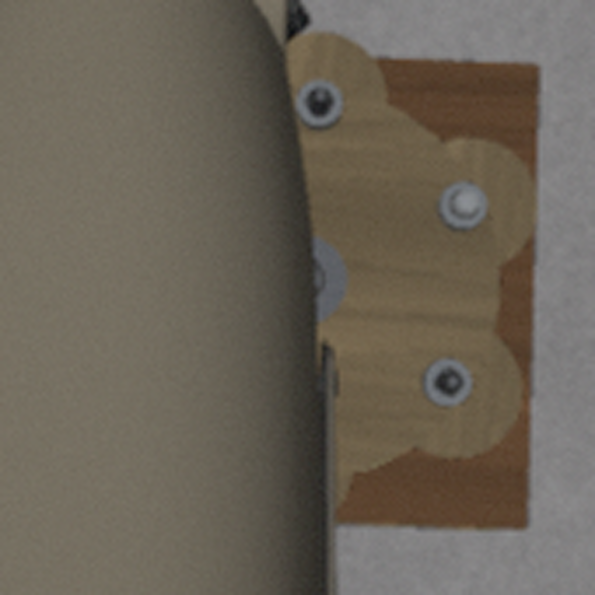

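Run:
```python
from h import *
for c,o in(((464,205),120),((448,382),60),((320,104),180)):
    p=back('top',(255+(c[0]+.5)/3.5-.5,175+(c[1]+.5)/3.5-.5),.095)[:2]-C
    a=np.degrees(np.arctan2(p[1],p[0]));print(np.hypot(*p),a,'barrel',(a-o)%360)
```

```text
0.09197192847914624 -65.34743671544076 barrel 174.65256328455922
0.09153120048284596 -125.28372108370549 barrel 174.71627891629453
0.09143484828716299 -5.635937719644475 barrel 174.3640622803555
```

Emit:
play_rows([
  [-0.001,0.002,-0.001,0,0,-0.017],
  [0,0.002,0,0,0,-0.017],
  [0,0.002,0,0,0,-0.017],
  [0,0,0,0,0,0],
])

```text
time_s: 8.95
tcp_pos: [0.6282, 0.0663, 0.0695]
ee_rot: [-0.0, -0.292, 0.956, -0.001]
contact_force: [0.8, -0.2, 0.9]
finger_gap: -0.002
```

Run:
```python
from h import *
go(32.3,.121,.07)
a=ctrl.snapshot('top');crop('top',a,255,175,170,170,3.5,'pics/top10.png')
```

```text
t 8.95 r 0.11863354820524787 phi 30.522498295196506 z 0.06952290930299096
shift [-0.0025  0.0036 -0.0005] rot [-0.0017 -0.0015  0.0289] F [ 0.8  -0.21  0.87]
```

View pics/top10.png

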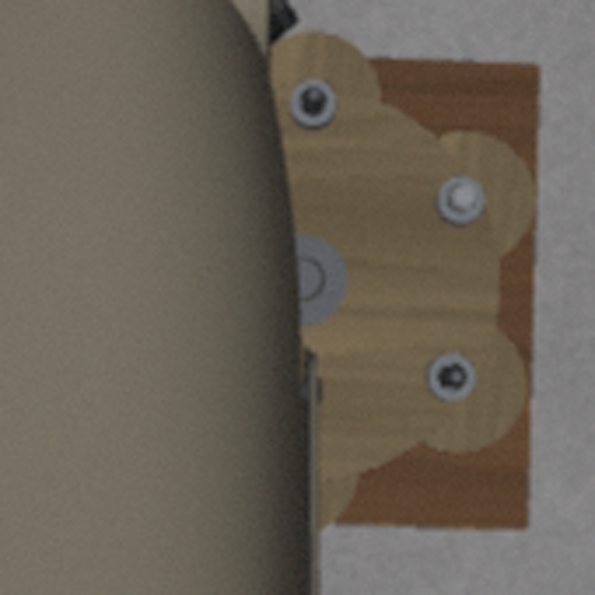

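```bash
cat > m.py <<'E'
from h import *
def m(L,x0=255,y0=175,s=3.5):
  for c,o in L:
    p=back('top',(x0+(c[0]+.5)/s-.5,y0+(c[1]+.5)/s-.5),.095)[:2]-C
    a=np.degrees(np.arctan2(p[1],p[0]));print(np.hypot(*p).round(4),'barrel',(a-o)%360)
E
python3 -c "
from m import *
m((((461,199),120),((452,376),60),((313,103),180)))"
```

```text
0.0919 barrel 176.81684911891762
0.0915 barrel 177.03388146242258
0.0917 barrel 176.6664371804227
```

Emit:
play_rows([
  [-0.0005,0.001,0,0,0,0.005],
  [0,0.0012,0,0,0,0],
  [0,0,0,0,0,0],
])

```text
time_s: 9.3
tcp_pos: [0.6272, 0.0682, 0.0695]
ee_rot: [-0.001, -0.289, 0.957, -0.001]
contact_force: [1.2, 0.2, -0.4]
finger_gap: 0.003
```

Run:
```python
from h import *
go(32.3,.121,.07)
a=ctrl.snapshot('top');crop('top',a,255,175,170,170,3.5,'pics/top11.png')
cv2.imwrite('pics/w11.png',ctrl.snapshot('wrist')[:,:,::-1])
```

```text
t 9.3 r 0.11881770276225119 phi 31.559073330381906 z 0.06949201587483442
shift [-0.0022  0.0015 -0.0005] rot [-0.0019 -0.0019  0.0226] F [ 1.2   0.19 -0.42]
```

View pics/top11.png

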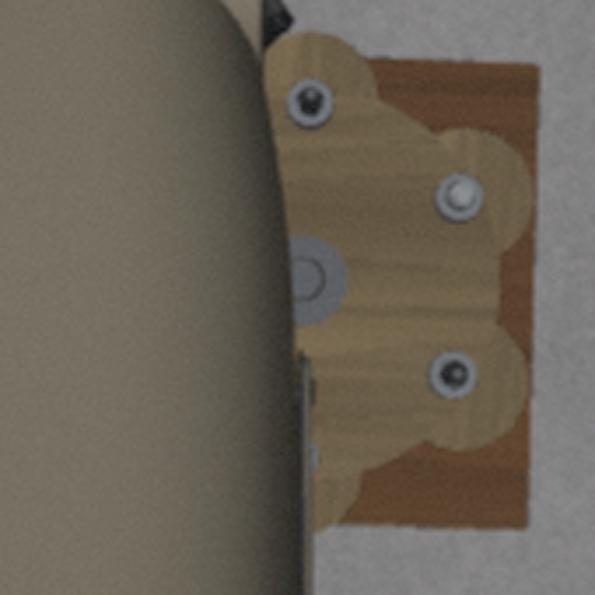

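View pics/w11.png

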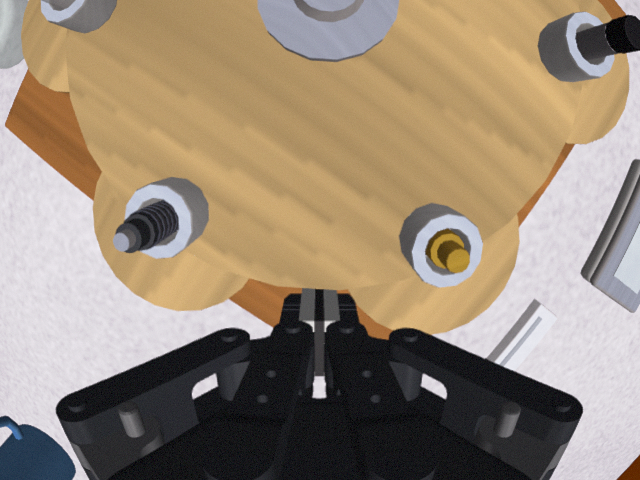

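```bash
python3 -c "
from m import *
m((((459,197),120),((453,374),60),((310,103),180)))"
```

```text
0.0915 barrel 177.68711539519003
0.0914 barrel 177.74893885054615
0.0916 barrel 177.64306342056707
```

Emit:
play_rows([
  [-0.001,-0.005,0,0,0,0],
  [-0.006,-0.004,0,0,0,0],
  [-0.01,0,0,0,0,0],
  [-0.01,0,0,0,0,0],
  [-0.01,0,0,0,0,0],
])

```text
time_s: 9.9
tcp_pos: [0.6654, 0.0813, 0.0694]
ee_rot: [-0.001, -0.288, 0.958, -0.001]
contact_force: [-1.1, 0.7, -0.2]
finger_gap: 0.002
```

Run:
```python
from h import *
go(30,.15,.2)
cv2.imwrite('pics/w12.png',ctrl.snapshot('wrist')[:,:,::-1])
```

```text
t 9.9 r 0.15842769528365525 phi 28.36887490346647 z 0.06942523417056133
shift [ 0.0083  0.0048 -0.1306] rot [-0.0014 -0.002   0.0613] F [-1.13  0.69 -0.24]
```

View pics/w12.png

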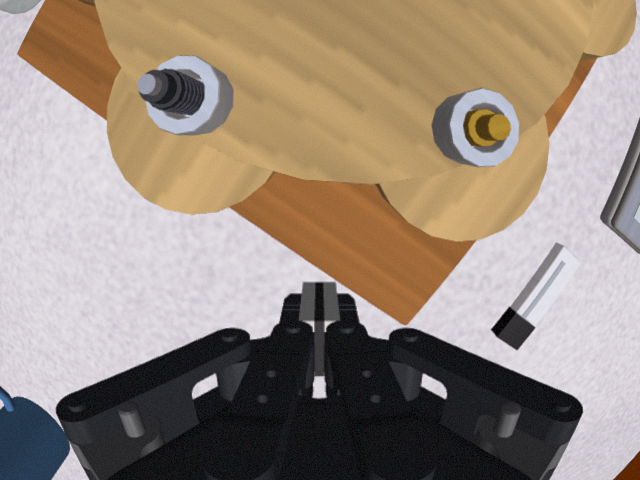

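The fingers are clear of the rim. I'll rise and move to +y so the top camera can see.

Emit:
play_rows([
  [0,0,-0.03,0,0,0],
  [0,0,-0.04,0,0,0],
  [0,0,-0.04,0,0,0],
  [0,0,-0.04,0,0,0],
  [0,0,-0.02,0,0,0],
])

```text
time_s: 10.45
tcp_pos: [0.6661, 0.085, 0.2384]
ee_rot: [-0.005, -0.29, 0.957, 0.001]
contact_force: [-0.1, -0.4, 0.2]
finger_gap: 0.002
```

Emit:
play_rows([
  [0,0.045,0,0,0,0],
  [0,0.045,0,0,0,0],
  [0,0.045,0,0,0,0],
  [0,0.045,0,0,0,0],
  [0,0.045,0,0,0,0],
])

```text
time_s: 10.95
tcp_pos: [0.5463, 0.2746, 0.2436]
ee_rot: [0.001, -0.285, 0.958, -0.001]
contact_force: [0.5, -0.0, 0.2]
finger_gap: -0.001
```

Emit:
play_rows([
  [0,0.045,0,0,0,0],
  [0,0.045,0,0,0,0],
  [0,0.045,0,0,0,0],
  [0,0.02,0,0,0,0],
  [0,0,0,0,0,0],
])

```text
time_s: 11.45
tcp_pos: [0.4539, 0.416, 0.2441]
ee_rot: [0.002, -0.289, 0.957, 0.0]
contact_force: [-0.4, 0.3, 0.1]
finger_gap: -0.002
```

Run:
```python
from h import *
a=ctrl.snapshot('top');crop('top',a,255,175,170,170,3.5,'pics/top13.png')
cv2.imwrite('pics/scene13.png',ctrl.snapshot('scene')[:,:,::-1]); cv2.imwrite('pics/top13f.png',a[:,:,::-1])
```

View pics/top13.png

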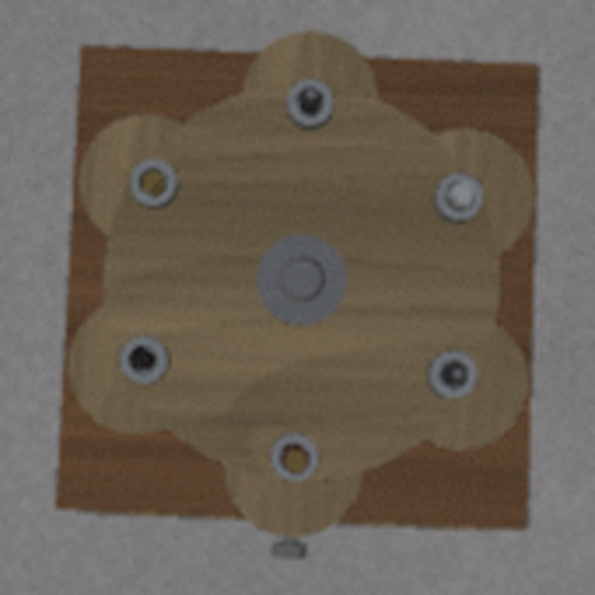

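View pics/scene13.png

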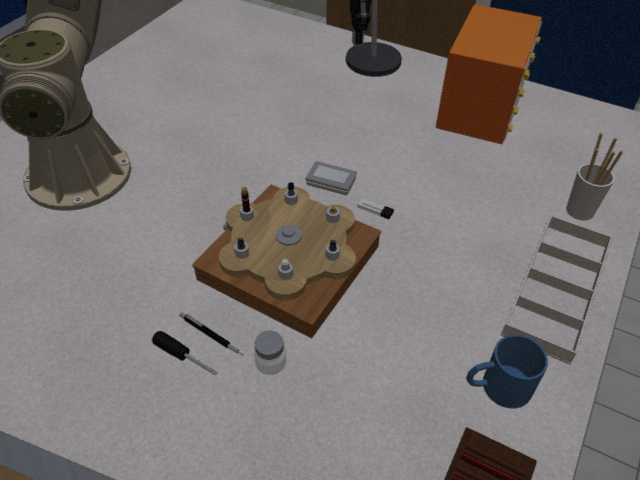

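Run:
```python
from h import *
from scipy.optimize import least_squares
U=lambda p:(255+(p[0]+.5)/3.5-.5,175+(p[1]+.5)/3.5-.5)
c=[(294.5,457),(453,374),(459,196.5),(310,103),(153.5,183),(144.5,359.5)]
P=np.array([back('top',U(p),.095)[:2] for p in c])
def model(q):
    a=q[2]+np.radians(60)*np.arange(6); return np.c_[q[0]+.092*np.cos(a),q[1]+.092*np.sin(a)]
r=least_squares(lambda q:(model(q)-P).ravel(),[.525,.005,3.1]); print(r.x,np.degrees(r.x[2]),np.abs(r.fun).max())
k=back('top',U((289,549)),.03)[:2]; d=k-r.x[:2]; print('knob dir',np.degrees(np.arctan2(d[1],d[0])))
print(ctrl.sense()['time_s'])
```

```text
[0.52618841 0.00602179 3.10060959] 177.65184322441652 0.0006106629960598298
knob dir 177.72424705497016
11.55
```

The barrel is at 177.65°, against 177.7–177.8° for the knob and base line. All the parts are standing and the arm is clear, so I'm handing in.

```bash
python3 -c "
from cell import ctrl
print(ctrl.close_job())"
```

```text
the job is handed in; nothing more can be done
None
```

The barrel now faces the front, in line with the drawer knob, and I've handed the job in. I lowered the closed fingertips into the rim notch farthest from the barrel and pushed the lobe's flank round by about 86.5°. The last 3° were done in small steps, then I backed out of the notch, raised the arm and moved it aside.

**Last checks, all from the camera images:**
- **Alignment:** a fit to all six cups puts the barrel at 177.65°. The base sits at 177.8° and the knob at 177.7°, so the difference is about 0.1–0.2°, within measurement error.
- **Everything else:** all six parts were still standing, and the drawer and the bystanders looked unmoved.
- **Force and time:** the reported contact force stayed under about 1.5 N, which is close to sensor noise. The robot's clock read 11.6 s of the 43 s allowed.

No check failed. During the push the tool drifted a few millimetres from its planned path, and I corrected it as it went. I judged clearance from the cups by geometry and the pictures; there was no direct contact reading for them.

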